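Tip the ground pins off the drip flap with its lever

ROBOT

A 6-joint arm with a two-finger parallel gripper is mounted at the origin on the work surface. World frame = base frame: x ahead of the robot, y to its left, z up, the work surface at z = 0. Lengths are in mm, angles in rad, forces in N, time in s.
With the tool pointing down it reaches from about 350 to 975 mm from the base axis. Payload 7.1 kg.
Tool frame: the origin (TCP) lies on the front face of the gripper's body, between the roots of the fingers; the fingertips stand 80 mm ahead of it and the grasp point (between the pads) lies 61 mm ahead of it (env.tips_ahead is the distance from the TCP to the fingertips, in mm); z points along the fingers, y is the direction in which the jaws open and shut (so a half turn about z gives the same grasp; the last joint's range is limited). The gripper opens to 88 mm and grips with 3 to 60 N. Pads are 20 mm wide; open, the fingers measure 115 mm over their backs; the gripper's body (75 mm by 178 mm) begins 61 mm behind the grasp point.
Start: joints at [1.311, 0.423, 1.63, -0, 1.089, -0.019], TCP at [149.019, 606.959, 302.675] pointing down, gripper open.
Joint ranges: [-3, 3], [-0.9, 2.11], [0.09, 2.58], [-1.31, 4.45], [0.11, 2.69], [-2.54, 2.54]. Speed limits (rad/s): [2.39, 2.39, 3.01, 3.14, 3.14, 3.14].

INTERFACE

Orientations are given as a unit quaternion [x, y, z, w].
In Python, from station import env, set_gripper, viewer, workorder gives the robot as it stands. Calls block until the motion is done:
- env.reach(position, orientation): joint-space move of the TCP to a pose.
- env.move_l(position, rot=None, rate=150, f_stop=None): straight line of the TCP; rot=None keeps the orientation; rate is the mean speed in mm/s. With f_stop (N) it stops when the force on the tool has changed by that much, and returns True; else False.
- env.move_joints(angles): joint-space move.
- set_gripper(opening): finger opening in mm; the grip force is fixed at half the most; returns when the fingers have stopped.
- env.hold(seconds).
- env.ik(position, orientation): joint angles nearest the present ones, or None.
- env.read_state(): the state.
- viewer.camera(name): name is "scene" or "side" or "wrist"; returns the picture (480x640x3 uint8, blue, green, red); there is no depth.
- viewer.camera_params(name): a dict with "fx", "fy", "cx", "cy" (pixels), "pose" (4x4, takes a point from camera to world coordinates); the wrist camera has in their place "tool_from_camera" (4x4, takes a point from camera to tool coordinates, whose origin is the TCP and whose axes are the flange's). Camera axes: x right, y up, looking along -z (the intrinsics and any distortion apply to the point x, -y, -z); pixel columns grow to the right and rows downward; lengths in mm; the calibration is good to about 2 mm. A picture is of the moment at which its call begins: read the wrist's pose just before it. camera_params takes no time and is no camera call.
A pose or a line that the arm cannot do raises env.IKError and nothing moves.
- workorder.sign_off(): hands the job in, once; it reports no verdict.
The state is a dict: "time_s": time; "qpos": joint angles; "dq": joint speeds; "tau": joint torques, N m; "tool_pos": TCP position; "orientation": TCP orientation; "force": force on the tool from outside, world axes, zero at the start; "wrist_torque": the same for the moment, N m; "width": finger opening in mm.
Only numpy, scipy, OpenCV 4.12 (cv2) and the standard library are available. Lean on these libraries where they do the work, as an engineer would, in place of code of your own. Each camera call takes 0.05 s, during which the arm holds its last target.

TASK

Three freshly ground pins have drained on the heavy steel flap of the tipping stand. Press the plate at the long end of the lever all the way down to its stop and keep it down until all three pins have rolled off into the catch tray, then let the lever come back up in a controlled way, so that the flap settles back on its rests without slamming. Work only through the lever: do not touch the pins or the flap, and leave the whetstone, cup, oil bottle and blade where they are.

Things in the scene. Friction and masses are not known exactly. Their poses are not given: they have to be found in the camera images.
- tipper: grey steel stand fixed to the bench, 220 mm wide (x), 701 mm long (y); place and yaw vary. Origin on the bench under the lever's pivot; +y runs from the press plate (y = -250) past the pivot (y = 0, height 85) and the flap (hinge y = 223, height 94) to the catch tray (y = 281 to 421); z up. The lever swings in the plane x = 0.
- press_plate (a point): centre of the upper face of the black rubber plate, 60 x 60 x 8 mm, on the lever's free long end, 250 mm along the bar from the pivot and 13 mm above the bar's middle; z out of the face, turns with the lever (at rest 0.3 rad, rising to -y). At rest 171 mm above the bench, at the stop 48; shifts up to 16 mm sideways on the way. Nothing stands under it.
- lever (a joint): angle of the lever, rad: 0 at rest (plate high), grows as the plate is pressed, hard stop at 0.5. It takes about 4 to 12 N on the plate (the flap's weight varies), no spring; let go, it is thrown back up by the falling flap. Let the plate up slowly, well under 0.3 m/s.
- flap (a joint): angle of the flap about its hinge, rad: 0 resting (its front edge 0.10 rad lower than level, so that the pins stay), grows as the lever's roller lifts the front edge; about 0.4 with the lever at its stop (then sloping 0.3 rad down to the tray). Pins begin to roll a little beyond 0.10.
- flap_hinge (a point): on the flap, a dark flat steel plate 170 mm (x) by 140 mm (y) by 14 mm, about 3 kg, with 13 mm rims at its front edge and both sides, open at the hinged edge; this point is the middle of the hinged edge, the plate runs towards its -y.
- tray_floor (a point): centre of the floor of the catch tray of the stand, 200 mm (x) by 140 mm (y) inside, walls 48 mm high above the bench, black rubber floor about 12 mm above the bench sloping slightly away from the flap; axes as the stand's. A pin lying in it has its middle about 9 mm above this floor.
- pin1: one of three alike loose ground steel pins with round ends, 18 mm in diameter, 110 mm long, 0.2 kg; origin at its middle, x axis along the pin. At the start the three lie side by side on the flap against its front lip; they roll by themselves off the hinged edge when the flap tips.
- pin2: one of three alike loose ground steel pins with round ends, 18 mm in diameter, 110 mm long, 0.2 kg; origin at its middle, x axis along the pin. At the start the three lie side by side on the flap against its front lip; they roll by themselves off the hinged edge when the flap tips.
- pin3: one of three alike loose ground steel pins with round ends, 18 mm in diameter, 110 mm long, 0.2 kg; origin at its middle, x axis along the pin. At the start the three lie side by side on the flap against its front lip; they roll by themselves off the hinged edge when the flap tips.
- whetstone: loose grey whetstone block 60 x 170 x 30 mm, origin under its middle, long side along y; bystander.
- cup: loose aluminium cup, 72 mm across, 75 mm high, origin under its middle; bystander.
- oil: loose amber oil bottle, 60 mm across, 150 mm high, origin under its middle; bystander.
- blade: loose short blade with a wooden handle, 200 mm long, 20 mm wide, 17 mm high, lying along its y, handle to -y; origin underneath at the ferrule; bystander.
There are look-alikes about, which are no part of the job. Leave any pink look-alike of the pin3 alone. Leave any orange look-alike of the pin2 alone.

How it is judged:
By the outcome, as a careful person would: the job done as asked, in the order asked, and still so for the second after the job is handed in, with the robot touching nothing.
It also fails if it takes over 45 s, if anything falls off the work surface, if the arm or the gripper's body presses on something with over 40 N, if the wrist force passes 120 N, or if a joint passes its speed limit or range.

## Working session

There is one attempt and no reset: what is moved stays moved. The work goes in short steps, each a Python script; the robot and the scene stay as the last script left them, time stands still between calls to the robot, and variables do not carry over. Pictures are saved under pics/ and viewed, and the job is handed in when it is done.

```bash
ls; mkdir -p pics; python3 - <<'E'
from station import env, set_gripper, viewer, workorder
import cv2,numpy as np
np.set_printoptions(precision=4,suppress=True)
s=env.read_state();print(s)
for n in ("scene","side","wrist"):
    cv2.imwrite(f"pics/{n}0.png",viewer.camera(n)); print(n,viewer.camera_params(n))
E
```

```text
pics
{'time_s': 0.0, 'qpos': array([ 1.311 ,  0.4238,  1.6307, -0.    ,  1.0886, -0.019 ]), 'dq': array([-0.001 , -0.0017, -0.0011,  0.0003,  0.0008, -0.0002]), 'tau': array([  0.0015, -54.4622, -27.3666,   0.0644,   0.0229,  -0.0002]), 'tool_pos': array([148.9103, 606.5568, 301.9058]), 'orientation': array([ 0.1201,  0.9928, -0.0008, -0.0001]), 'force': array([-0.8022, -0.4031, -0.0347]), 'wrist_torque': array([ 0.0059, -0.0062, -0.0616]), 'width': 87.83766819149031}
scene {'fx': 608.1114477522349, 'fy': 608.1114477522349, 'cx': 318.94080122014554, 'cy': 235.3373406771977, 'pose': array([[   0.0066,   -0.8562,    0.5166, 1204.3043],
       [   1.    ,    0.0034,   -0.0071,  159.2001],
       [   0.0044,    0.5167,    0.8562, 1185.8336],
       [   0.    ,    0.    ,    0.    ,    1.    ]])}
side {'fx': 552.4568387282106, 'fy': 552.4568387282106, 'cx': 310.6486322424613, 'cy': 241.9948714258998, 'pose': array([[   0.7886,    0.3142,   -0.5286,   14.6024],
       [  -0.6149,    0.4145,   -0.6709, -564.9289],
       [   0.0083,    0.8541,    0.5201,  687.0182],
       [   0.    ,    0.    ,    0.    ,    1.    ]])}
wrist {'fx': 419.00392414108495, 'fy': 419.00392414108495, 'cx': 320.2505824527233, 'cy': 239.9785346657604, 'tool_from_camera': array([[ -0.0003,   0.9698,   0.244 ,  65.3936],
       [  1.    ,   0.    ,   0.0011,  -0.1805],
       [  0.0011,   0.244 ,  -0.9698, -82.1119],
       [  0.    ,   0.    ,   0.    ,   1.    ]])}
```

View pics/scene0.png

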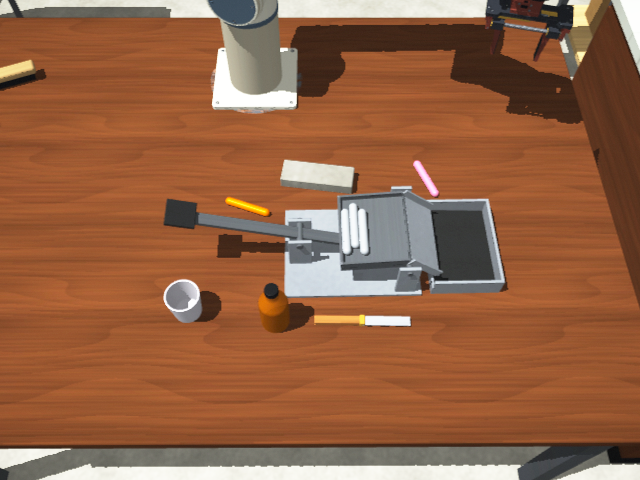

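View pics/side0.png

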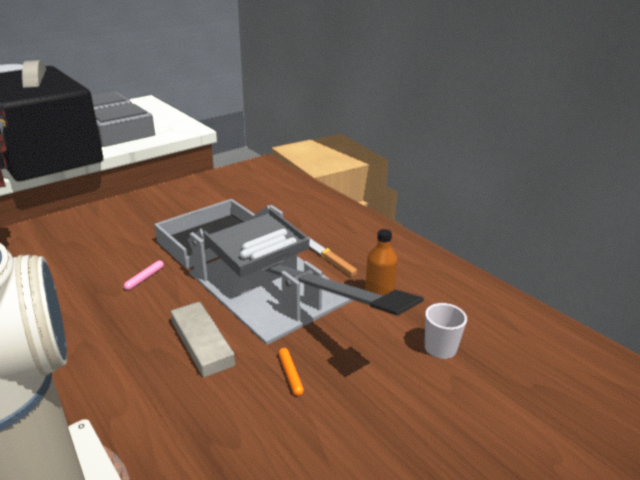

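View pics/wrist0.png

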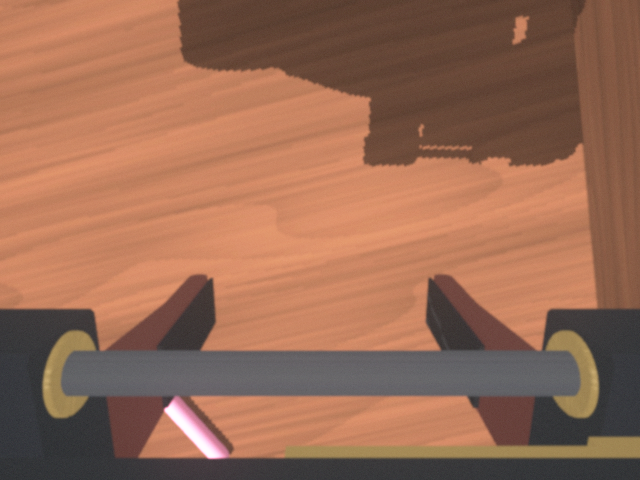

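The scene shows the stand with the press plate at about (181,213), white pins on the flap at (355,228) and the tray at (465,245). The look-alikes are the orange pin (248,206) and the pink pin (427,178). The flat black things are the plate (181,213), its shadow (243,245) and the tray floor. I'm cropping closer to check.

```bash
python3 - <<'E'
import cv2
a=cv2.imread("pics/scene0.png");b=cv2.imread("pics/side0.png")
cv2.imwrite("pics/c1.png",cv2.resize(a[180:270,150:270],None,fx=6,fy=6,interpolation=cv2.INTER_CUBIC))
cv2.imwrite("pics/c2.png",cv2.resize(a[180:305,270:510],None,fx=3.3,fy=3.3,interpolation=cv2.INTER_CUBIC))
cv2.imwrite("pics/c3.png",cv2.resize(b[260:350,270:430],None,fx=5,fy=5,interpolation=cv2.INTER_CUBIC))
E
```

```text
(no output)
```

View pics/c1.png

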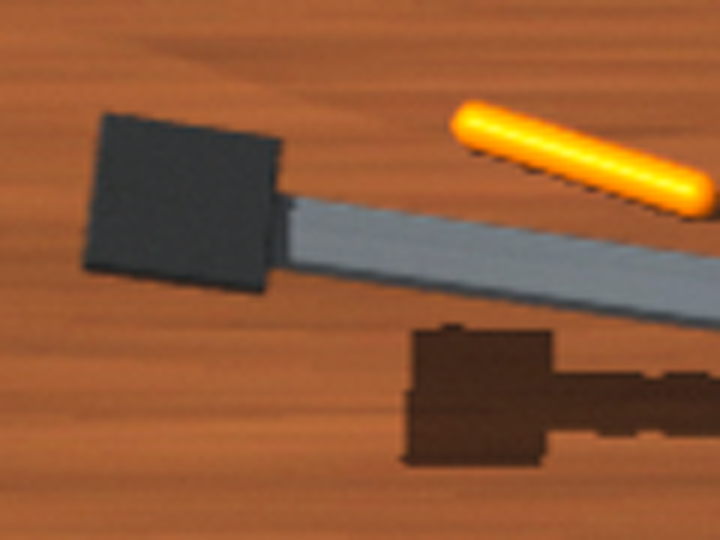

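View pics/c2.png

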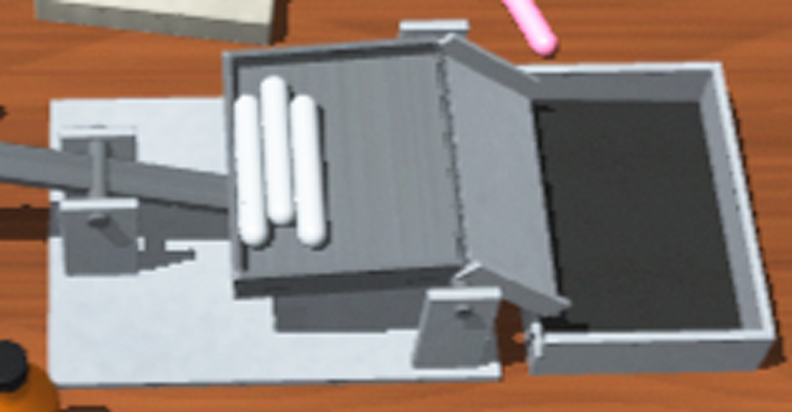

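View pics/c3.png

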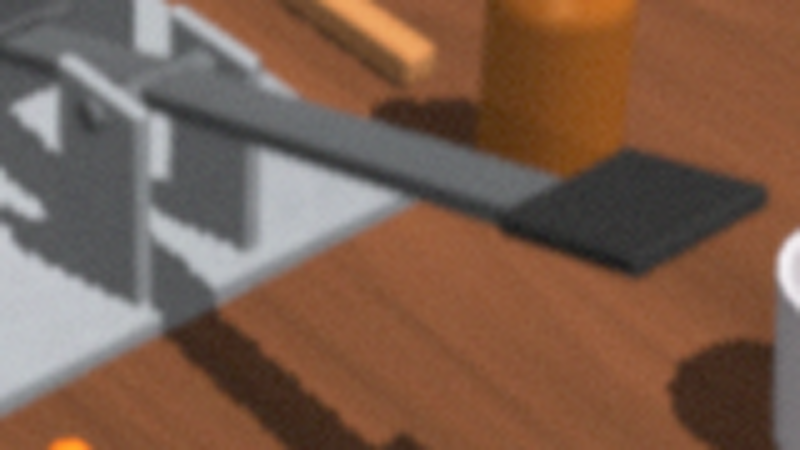

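```bash
cat > h.py <<'E'
import numpy as np, cv2
from scipy.optimize import least_squares
def proj(P,cp):
    T=np.linalg.inv(cp["pose"]); p=(np.atleast_2d(P)@T[:3,:3].T)+T[:3,3]
    return np.c_[cp["fx"]*p[:,0]/-p[:,2]+cp["cx"], cp["fy"]*-p[:,1]/-p[:,2]+cp["cy"]]
def lev(q):  # plate frame in stand: origin, u (outward along bar), n
    t=0.3-q; u=np.array([0,-np.cos(t),np.sin(t)]); n=np.array([0,np.sin(t),np.cos(t)])
    return np.array([0,0,85.])+250*u+13*n,u,n
def s2w(p,P):
    x,y,a=p; c,s=np.cos(a),np.sin(a)
    P=np.atleast_2d(P); return np.c_[x+c*P[:,0]-s*P[:,1], y+s*P[:,0]+c*P[:,1],P[:,2]]
E
python3 - <<'E'
from h import *
from station import viewer
S,D=viewer.camera_params("scene"),viewer.camera_params("side")
c,u,n=lev(0); X=np.array([1,0,0])
C=np.array([c-30*X+30*u,c-30*X-30*u,c+30*X-30*u,c+30*X+30*u])  # TL,TR,BR,BL in scene
o1=np.array([[105,114],[283,139],[266,287],[85,265]])/6+[150,180]
o2=np.array([[640,265],[505,212],[628,150],[765,190]])/5+[270,260]
B=np.array([[-100,421,48],[100,421,48.]])
o3=np.array([[722,63],[775,335]])/3.3+[270,180]
def f(p,full=False):
    W=s2w(p,C); r=[proj(W,S)-o1,proj(W,D)-o2]
    t=s2w(p,B); r.append(proj(t,S)-o3)
    return r if full else np.concatenate(r).ravel()
r=least_squares(f,[620,60,-0.05],loss='soft_l1',x_scale=[10,10,.1])
print(r.x);[print(np.round(e,1)) for e in f(r.x,True)]
for q in (0,.25,.5): print(s2w(r.x,lev(q)[0]))
a=cv2.imread("pics/scene0.png")
hint=np.array([[-85,83,80],[0,0,85],[0,223,94],[-110,421,48],[110,421,48],c*1])
for p in proj(s2w(r.x,hint),S): cv2.circle(a,tuple(np.int32(np.round(p))),2,(0,255,0),-1)
cv2.imwrite("pics/ov.png",cv2.resize(a[170:310,150:520],None,fx=2.1,fy=2.1))
E
```

```text
[5.36942149e+02 1.25874238e+02 1.48261889e-02]
[[-1.6 -0.2]
 [-1.1  0.2]
 [-0.7  0.7]
 [-1.6  0. ]]
[[-2.5 -2.9]
 [-3.3 -1.4]
 [-1.  -3.1]
 [-0.1 -3.1]]
[[-3.7  2.8]
 [-4.3 -0.6]]
[[ 540.4260626  -109.09229406  171.29942602]]
[[ 540.63429586 -123.13622669  110.4785457 ]]
[[ 540.61296931 -121.69789465   48.07353281]]
```

View pics/ov.png

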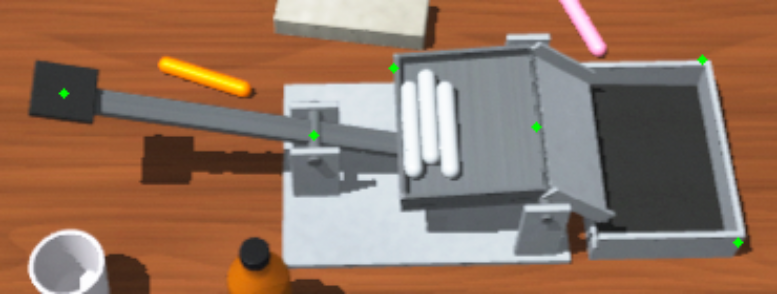

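Choosing the black plate at (181,213) on the lever's long end. The crop shows it attached to the bar, unlike its shadow. The stand fit is good to a few mm. I'll move above the plate with the fingers closed.

```bash
cat >> h.py <<'E'
ST=(536.94,126.5,0.0148)
ph=(np.pi/2+0.0148)/2
Q=[np.cos(ph),np.sin(ph),0,0]
def tcp(q,dz=0): 
    p=s2w(ST,lev(q)[0])[0]; return p+[0,0,80+dz]
E
python3 - <<'E'
from h import *
from station import env,set_gripper,viewer
print(env.tips_ahead, env.ik(tcp(0,60),Q), env.ik(tcp(.5,-10),Q))
set_gripper(0)
env.reach(tcp(0,60),Q)
s=env.read_state();print(s["time_s"],s["tool_pos"],s["force"],s["width"])
env.move_l(tcp(0,25))
s=env.read_state();print(s["time_s"],s["tool_pos"],s["force"])
cv2.imwrite("pics/w1.png",viewer.camera("wrist"));cv2.imwrite("pics/s1.png",viewer.camera("side"))
E
```

```text
80.0 [-2.19668165e-01  3.04965623e-01  1.78682625e+00 -4.44089210e-16
  1.04980078e+00 -2.34468165e-01] [-2.41803614e-01  5.97833195e-01  1.88178487e+00 -4.44089210e-16
  6.61974592e-01 -2.56603614e-01]
4.3583 [ 540.5781098  -107.81236991  311.30147915] [0.44380057 0.4540358  0.77672488] 0.6307452250931549
4.7417 [ 540.26576671 -108.10108395  275.9510412 ] [ 0.47124497 -0.05726505  0.09915224]
```

View pics/w1.png

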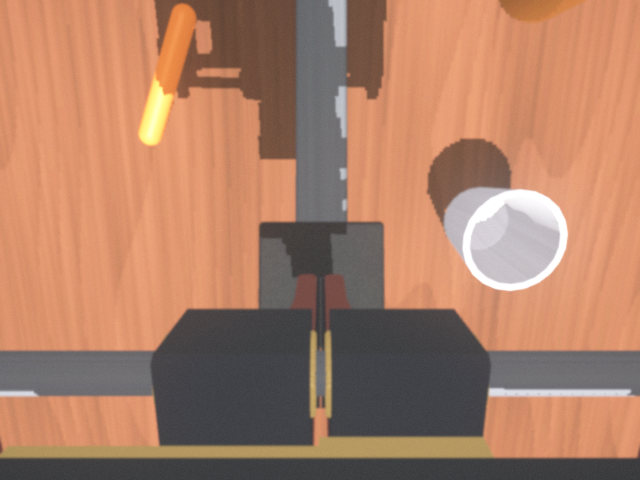

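View pics/s1.png

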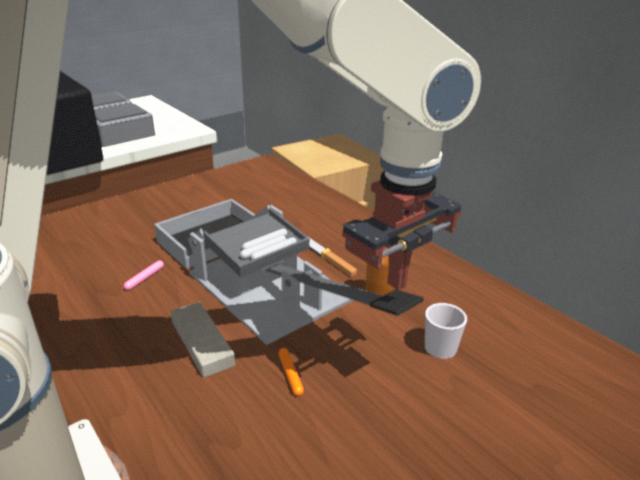

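The wrist picture shows the closed fingers at column 322, centred over the plate (columns 260–383). The cup and orange pin are clear to the sides. Pressing along the arc.

```bash
python3 - <<'E'
from h import *
from station import env,viewer
np.set_printoptions(precision=1,suppress=True)
def st(l):
    s=env.read_state();print(l,round(s["time_s"],2),s["tool_pos"],s["force"])
print(env.move_l(tcp(0,-6),rate=40,f_stop=3)); st("contact")
for q in (.1,.2,.3,.4,.46):
    print(env.move_l(tcp(q),rate=60,f_stop=40)); st(q)
print(env.move_l(tcp(.5,-12),rate=20,f_stop=18)); st("stop")
env.hold(0.5); st("held")
cv2.imwrite("pics/s2.png",viewer.camera("side"));cv2.imwrite("pics/c_2.png",viewer.camera("scene"))
E
```

```text
True
contact 5.43 [ 540.4 -108.6  252.5] [-1.1  1.1  7.6]
False
0.1 6.03 [ 540.6 -116.1  227.6] [-2.  -0.1 10.4]
False
0.2 6.59 [ 540.7 -121.   203.1] [-2.1  0.6 10.2]
False
0.3 7.16 [ 540.7 -123.6  178.1] [-2.6  0.   8.2]
False
0.4 7.72 [ 540.7 -123.6  152.8] [-0.9 -1.3  6.1]
False
0.46 8.12 [ 540.7 -122.4  137.7] [-1.2 -1.1  4.4]
True
stop 8.72 [ 540.7 -121.5  130. ] [-2.1  1.1 12.6]
held 9.22 [ 540.7 -121.5  130.1] [-2.4  1.3 11.3]
```

View pics/s2.png

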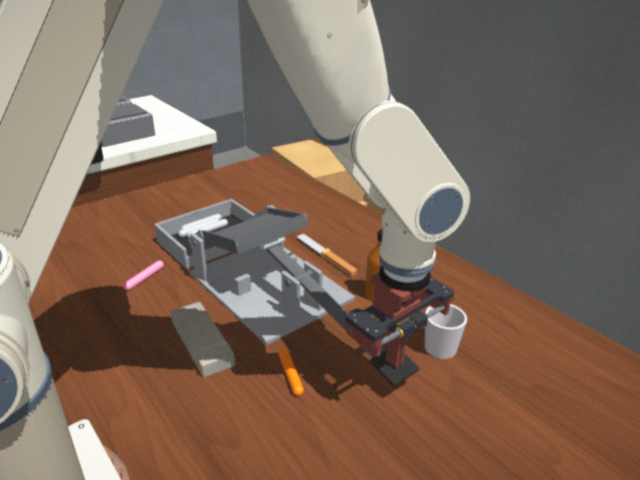

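View pics/c_2.png

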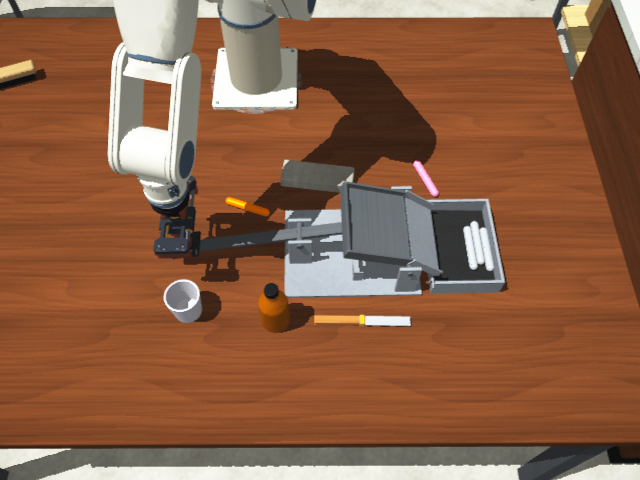

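```bash
python3 - <<'E'
from h import *
from station import env,viewer
np.set_printoptions(precision=1,suppress=True)
def st(l):
    s=env.read_state();print(l,round(s["time_s"],2),s["tool_pos"],s["force"])
p=env.read_state()["tool_pos"]
print(env.move_l([540.7,-121.5,126],rate=15,f_stop=14)); st("press"); env.hold(.3); st("held")
a=viewer.camera("scene")
cv2.imwrite("pics/t2.png",cv2.resize(a[180:305,330:510],None,fx=4,fy=4,interpolation=cv2.INTER_CUBIC))
E
```

```text
True
press 9.53 [ 540.8 -121.5  130. ] [-2.7  0.9 12.8]
held 9.83 [ 540.7 -121.5  130.1] [-3.1  0.9 13. ]
```

View pics/t2.png

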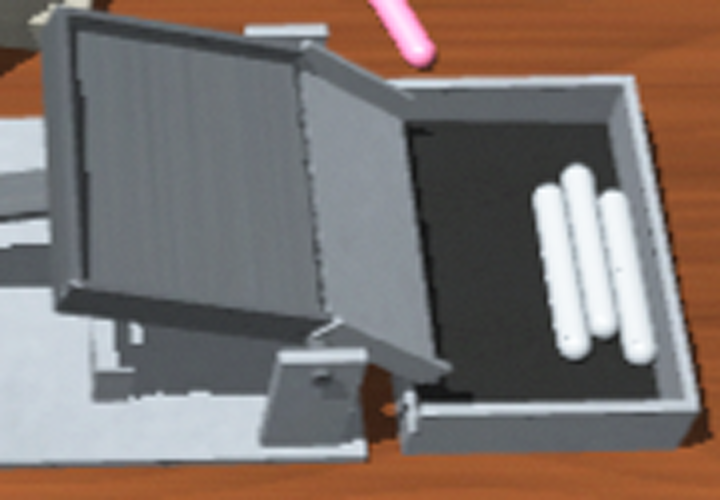

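All three pins lie in the tray, the flap is empty, and pressing harder no longer moved the tip, so the lever is on its stop. Releasing slowly along the arc.

```bash
python3 - <<'E'
from h import *
from station import env,viewer
np.set_printoptions(precision=1,suppress=True)
def st(l):
    s=env.read_state();print(l,round(s["time_s"],2),s["tool_pos"],s["force"])
for q in (.42,.32,.22,.12,.05):
    env.move_l(tcp(q,2),rate=35); st(q)
env.move_l(tcp(0,2),rate=15); st(0)
env.move_l(tcp(0,8),rate=12); st("off")
cv2.imwrite("pics/s3.png",viewer.camera("side"))
env.move_l(tcp(0,90),rate=100); env.hold(.5); st("up")
cv2.imwrite("pics/c3b.png",viewer.camera("scene"));cv2.imwrite("pics/s4.png",viewer.camera("side"))
E
```

```text
0.42 10.62 [ 540.7 -123.4  150.3] [-1.2 -2.4  6.1]
0.32 11.49 [ 540.7 -123.6  175.8] [-2.4 -2.3  7.4]
0.22 12.36 [ 540.7 -121.3  200.8] [-1.2 -0.5  7.2]
0.12 13.22 [ 540.6 -116.6  225.5] [-1.4  0.   7.3]
0.05 13.88 [ 540.5 -111.9  242.4] [-2.   0.6  6.9]
0 14.86 [ 540.4 -108.2  253.3] [ 0.4 -0.1  3.8]
off 15.51 [ 540.4 -108.5  259.3] [-0.8  0.4 -0. ]
up 17.02 [ 540.4 -108.5  341.2] [-0.7 -0.1  0.5]
```

View pics/c3b.png

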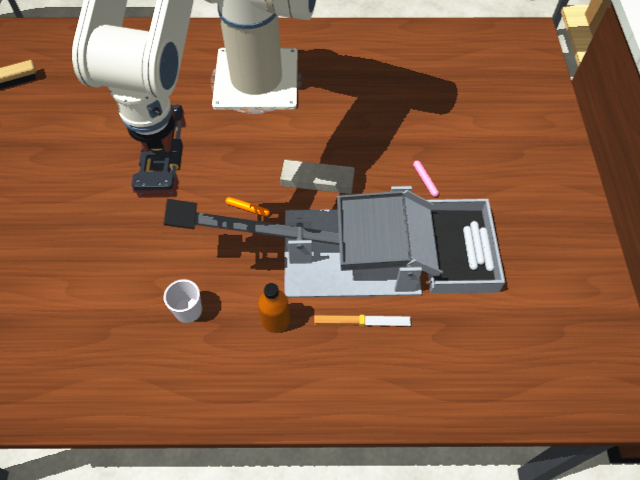

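View pics/s4.png

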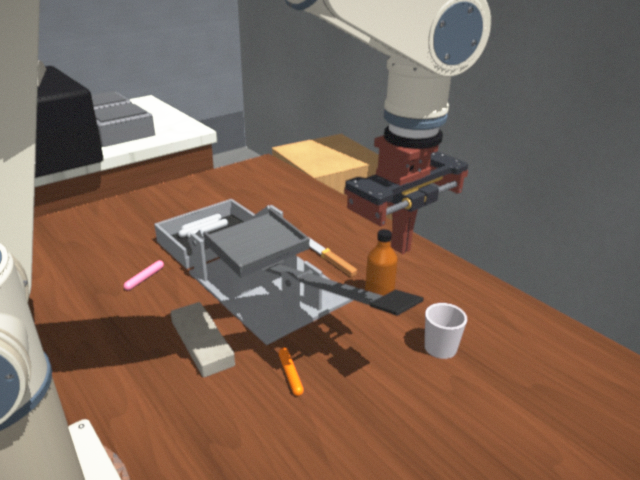

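The plate is back at (181,213) and the flap is down on its rests. The three pins lie in the tray at about (480,245), the bystanders haven't moved, and the gripper is clear of everything. Handing in.

```bash
python3 -c "
from station import workorder
print(workorder.sign_off())"
```

```text
the job is handed in; nothing more can be done
None
```

I pressed the plate down to its stop with closed fingers and held it there until all three pins were in the catch tray. I then let it up along its arc at about 35 mm/s, slowing to 12–15 mm/s at the end.

**Stop reached:** pressing harder left the fingertips at the same height, about 50 mm above the bench, with 13 N on the tool.

**Release:** the fingers stayed in contact the whole way up, with 4–7 N falling to 0 as they left the plate. Slamming was only checked through this force and the slow speed, not measured at the flap.

**Last pictures:**
- The flap is empty and back on its rests, and the lever is at rest.
- All three pins are in the tray.
- The whetstone, cup, oil bottle, blade and both look-alike pins are where they started.
- The gripper is clear of everything.

The job was handed in at about 17 s. The only disagreement was in locating the stand: the two cameras and the tray corners differed by a few mm (up to about 4 pixels). The wrist camera showed the fingers centred side to side on the plate before I pressed.

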